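# Open the second bar clamp under a glued board

## Robot

A 6-joint arm with a two-finger parallel gripper is mounted at the origin on the work surface. World frame = base frame: x ahead of the robot, y to its left, z up, the work surface at z = 0. Lengths are in m, angles in rad, forces in N, time in s.
With the tool pointing down it reaches from about 0.375 to 0.9 m from the base axis. Payload 3.1 kg.
Tool frame: the origin (TCP) lies between the finger pads; the fingertips stand 25 mm ahead of it and the grasp point (between the pads) lies 6 mm ahead of it; x points along the fingers, y is the direction in which the jaws open and shut, and the axes are right-handed (so a half turn about x gives the same grasp; the last joint's range is limited). The gripper opens to 85 mm and grips with 20 to 120 N. Pads are 22 mm wide; open, the fingers measure 114 mm over their backs; the gripper's body (76 mm by 85 mm) begins 54 mm behind the grasp point. The pads swing forward as they close: fully open they stand 13 mm farther back than shut.
Start: joints at [-0.178, 0.527, 1.433, -0, 1.181, -0.178], TCP at [0.625, 0, 0.256] pointing down, gripper open.
Joint ranges: [-3.08, 3.08], [-0.75, 2.2], [0.22, 2.44], [-1.43, 4.57], [0, 2.65], [-2.85, 2.85]. Speed limits (rad/s): [2.79, 2.79, 3.14, 3.14, 3.14, 3.14].

## Interface

Orientations are given as a unit quaternion [x, y, z, w].
In Python, from station import manip, viewer, workorder gives the robot as it stands.
- The arm moves only by the shell command python3 -m crank 'ROWS' [FORCE]. ROWS is JSON, one flat list of numbers, 5 for each row, row after row: the opening, from 0 (shut) to 1 (fully open), then the shift along the world's x, y, z in mm, then the turn about the world's z in rad. A call has 1 to 10 rows; each row is the pose to reach, as a shift and turn from the pose commanded when the call began; what a row does not reach only later rows make up. A row lasts 1/8 s, in which the tool goes at most 62.5 mm and 10.7 degrees, less where a joint would pass 70% of its speed; a pose out of reach is approached as far as the arm can. A call with a gripper value outside its range is refused whole. The fingers move at their own pace and stop on an object; FORCE is the grip in N (left out, the last holds). Time passes only in rows, so rows that repeat a pose let the fingers close. It gives the time, the measured TCP pose, the force and the opening at its end, in the units of the state.
- manip.sense(): the state, without advancing time (a new reading comes with each control period).
- viewer.snapshot(name): name is "scene" or "side" or "wrist"; returns a dict with "img" (400x640x3 uint8, red, green, blue), "range_z" (400x640 float32, m along the optical axis (not along the pixel's ray), 0 where there is no reading), "fx", "fy", "cx", "cy" (pixels), "origin" and "attitude" of the camera in the world. Camera axes: x right, y down, z forward; pixel columns grow to the right and rows downward; lengths in m; the calibration is good to about 2 mm. The wrist camera is an equidistant fisheye: a pixel r from the principal point sees the ray r / f radians off the axis. A picture is of the moment at which its call begins.
- workorder.sign_off(): hands the job in, once; it reports no verdict.
The state is a dict: "t": time; "q": joint angles; "qd": joint speeds; "tau": joint torques, N m; "tcp_pos": TCP position; "tool_rot": TCP orientation; "force": force on the tool from outside, world axes, zero at the start; "ft_torque": the same for the moment, N m; "finger_gap": opening from 0.0 (shut) to 1.0 (fully open).
Only numpy, scipy, OpenCV 4.12 (cv2) and the standard library are available. Lean on these libraries where they do the work, as an engineer would, in place of code of your own. Each camera call takes 0.05 s, during which the arm holds its last target.

## Task

The glued board on the counter lies on two bar clamps whose screws are already slackened; one clamp's sliding jaw has been pushed back, the other's still stands close behind the board. Open that second clamp too: with a fingertip press its green release button fully down, keep it down and push the sliding jaw all the way back to the stop at the end of its bar, then let the button spring up. Do not force the clamp or grip or lift anything, and leave the board, the open clamp and the other things where they are.

Things in the scene. Friction and masses are not known exactly. Their poses are not given: they have to be found in the camera images.
- clamp_shut: Clamp to be opened (fixed): aluminium bar 470 mm long, 20 wide, its top 58 mm above the origin, which lies on the 18 mm baseboard under the bar's middle. y axis: along the bar from the screw head (y -195 to -235 mm, 100 high) to the grey end stop (y 225 to 235 mm); +y is 'back', z up. Roughly crosswise to the robot, on the near or far side; the other clamp is parallel, 130 mm away.
- jaw_shut (a joint): Travel (m) of its sliding jaw, a grey casting 40 mm wide, 76 long: 0 = rubber face at clamp y +8 mm (starts 0 to 0.012), grows going back, 0.141 = at the end stop. Face plate in front and push rest at the rear stand 45 mm above the bar, 52 mm apart, open to both sides, the button between. Friction 2 N. A ratchet (12 mm teeth) blocks it going back unless the button is held down; forward is free.
- release_shut (a joint): Depth (m) to which its release button is pressed: 0 = up, 0.009 = fully down; the ratchet is free beyond 0.006. Spring 4 N at the start of the press, 8 N fully down; springs up when let go. May start at up to 0.006 where the pawl rests on the tip of a tooth.
- shut_button (a point): Centre of the top face of its green release button; moves with button and jaw, axes parallel to the clamp's. The pad is 32 mm wide across the bar, 44 mm long along it. When up, its top is 82 mm above the clamp's origin (100 mm above the counter); it is pressed straight down by 9 mm.
- shut_rest (a point): Middle of the front of the jaw's push rest: the upright grey wall, 40 mm wide, 26 mm behind the button's centre, against which a fingertip standing on the pressed button pushes the jaw back. This point is 90 mm above the clamp's origin; the wall ends 14 mm above it. Axes parallel to the clamp's.
- jaw_open (a joint): Travel of the other, already opened clamp's jaw (same build), near 0.141; to be left there.
- board: The glued board, pale wood in three strips, 240 x 150 x 18 mm, lying loose across both bars in front of the jaws; origin at the centre of its underside, 76 mm above the counter. To be left lying.
- tape_roll: Roll of yellow tape, 62 mm wide, 24 mm high, lying on the counter beyond the clamps' end stops; bystander; origin at the centre of its underside.
- glue_bottle: White glue bottle 54 mm wide, 150 mm high, standing; bystander; origin at the centre of its underside.
- glue_brush: Flat brush, 200 mm long, 42 mm wide, 20 mm high, lying on the baseboard between the two bars, partly under the board; bystander; origin under its middle.
- screwdriver: Screwdriver with a red handle, 200 mm long, 26 mm high, lying on the counter beyond the clamps' end stops; bystander; origin under its middle.
- pipe_tee: White plastic pipe tee, 104 mm long, 46 mm high, lying; bystander; origin under its centre.
- bulb_box: White and blue carton 62 x 62 x 108 mm, standing; bystander; origin at the centre of its underside.
- screw_box: Small brown carton 60 x 90 x 42 mm with a yellow tag; bystander; origin at the centre of its underside.

How it is judged:
On the way, in this order (a step that is already met when the one before it is completed fails the run):
1. a fingertip holds the release button pressed down while the jaw is still near the board (value of joint release_shut above 0.006 m and contact force between the fingers and release_shut above 1 N and value of joint jaw_shut below 0.04 m), for 0.1 s.
2. the jaw is pushed back to the end stop with the button still held down (value of joint jaw_shut above 0.134 m and value of joint release_shut above 0.005 m), for 0.05 s.
At the end, for the whole second after the job is handed in: The jaw that was shut stands against its end stop (within 7 mm), its button has sprung up (within 3 mm), the other jaw is still at its own end stop (within 11 mm), and the board lies at rest within 12 mm of where it was (value of joint jaw_shut above 0.134 m and value of joint release_shut below 0.003 m and value of joint jaw_open above 0.13 m and distance of board from where it was at the start of the episode below 0.012 m and linear speed of board below 0.02 m/s); the robot touches nothing.
It fails at once if the board is pushed along or lifted (more than 12 mm) (distance of board from where it was at the start of the episode above 0.012 m).
It fails at once if the clamp is forced: over 60 N from the fingers on the jaw or the button (contact force between the fingers and jaw_shut above 60 N or contact force between the fingers and release_shut above 60 N).
It fails at once if the open clamp's jaw is moved from its end (value of joint jaw_open below 0.13 m).
It fails at once if a bystander is moved more than 25 mm (distance of any of tape_roll, glue_bottle, glue_brush, screwdriver, pipe_tee, bulb_box, screw_box from where it was at the start of the episode above 0.025 m).
It also fails if it takes over 35 s, if anything falls off the work surface, if the arm or the gripper's body presses on something with over 40 N, if the wrist force passes 120 N, or if a joint passes its speed limit or range.

## Working session

There is one attempt and no reset: what is moved stays moved. The work goes in short steps, Python scripts to look and compute and a shell command to move; the robot and the scene stay as the last step left them, time stands still between calls to the robot, and variables do not carry over. Pictures are saved under pics/ and viewed, and the job is handed in when it is done.

```bash
mkdir -p pics; ls; cat > h.py <<'E'
import numpy as np, cv2
from station import manip, viewer, workorder
def snap(n,tag):
    s=viewer.snapshot(n); np.savez(f'pics/{tag}.npz',**{k:np.array(v) for k,v in s.items()})
    cv2.imwrite(f'pics/{tag}.png',s['img'][:,:,::-1]); return s
E
python3 - <<'E'
from h import *
print(manip.sense())
for n in('scene','side','wrist'):
    s=snap(n,n+'0'); print(n,s['fx'],s['cx'],s['cy'],s['origin'],s['attitude'])
E
```

```text
pics
{'t': 0.0, 'q': array([-1.78493020e-01,  5.28474753e-01,  1.43392644e+00, -2.34458317e-05,
        1.18138393e+00, -1.78484723e-01]), 'qd': array([-0.00085987, -0.00127277,  0.00036822, -0.00112176,  0.00098897,
       -0.00326514]), 'tau': array([ 2.50220628e-04, -4.42344439e+01, -1.78024775e+01, -2.06930472e-04,
        8.36740597e-03,  2.24214921e-05]), 'tcp_pos': array([6.24327929e-01, 1.49088246e-04, 2.55320603e-01]), 'tool_rot': array([ 0.49955115,  0.50063221, -0.50044794,  0.4993675 ]), 'force': array([ 0.10343513, -0.33941617,  0.73466653]), 'ft_torque': array([-0.00580422, -0.00247321, -0.0077719 ]), 'finger_gap': 1.0010569987416627}
scene 511.71833728228233 317.00139100074136 205.85539530509644 [1.10440701 0.63341935 0.74025675] [ 0.32370788  0.8495474  -0.38780964 -0.15194113]
side 391.49734464765174 319.9905294031557 194.85097307090885 [0.3840033  0.60465431 0.62817584] [-0.16952597  0.90818679 -0.37625718  0.06991591]
wrist 309.70691628693146 317.0862050979612 197.68812211660608 [0.62326345 0.07791656 0.37262059] [ 9.87786849e-01  4.05294276e-04 -9.88174872e-04  1.55807577e-01]
```

View pics/scene0.png

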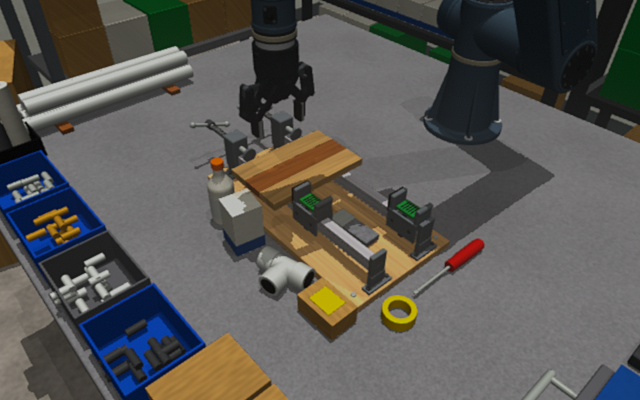

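View pics/side0.png

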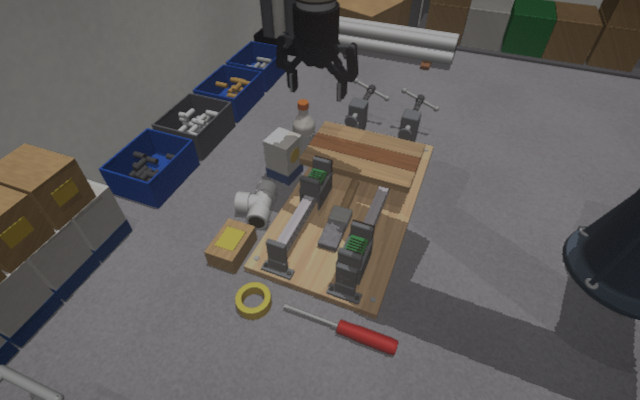

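View pics/wrist0.png

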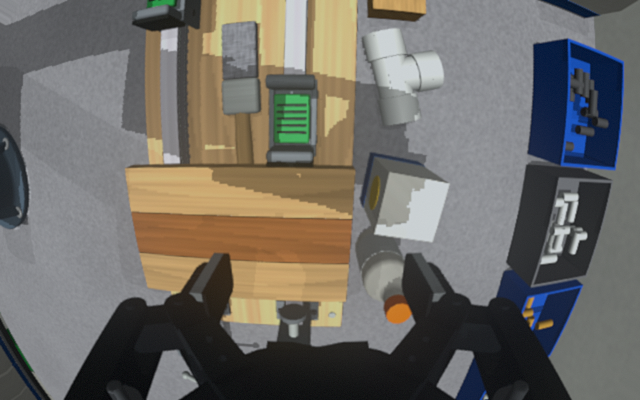

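The scene view has the shut clamp on the far side: its button is at about (310,200) in scene, (319,175) in side and (293,118) in wrist. The open jaw is the near one. The bulb box and the bottle stand near the far edge. Next I'll take enlarged crops and positions.

```bash
cat >> h.py <<'E'
from scipy.spatial.transform import Rotation as R
def load(tag): return dict(np.load(f'pics/{tag}.npz'))
def pt(s,u,v,fish=False):
    z=float(np.median(s['range_z'][int(v)-1:int(v)+2,int(u)-1:int(u)+2]))
    x=(u-s['cx'])/s['fx'];y=(v-s['cy'])/s['fy']
    if fish:
        r=np.hypot(x,y); k=np.tan(r)/r if r>1e-6 else 1; x*=k;y*=k
    return R.from_quat(s['attitude']).apply(np.array([x*z,y*z,z]))+s['origin']
def cloud(s,fish=False):
    v,u=np.mgrid[0:400,0:640]; x=(u-s['cx'])/s['fx'];y=(v-s['cy'])/s['fy']
    if fish:
        r=np.hypot(x,y)+1e-9;k=np.tan(np.minimum(r,1.4))/r;x=x*k;y=y*k
    z=s['range_z']; P=np.stack([x*z,y*z,z],-1).reshape(-1,3)
    return (R.from_quat(s['attitude']).apply(P)+s['origin']).reshape(400,640,3)
def crop(tag,u0,v0,u1,v1,k,out):
    im=cv2.imread(f'pics/{tag}.png')[v0:v1,u0:u1]; cv2.imwrite(f'pics/{out}.png',cv2.resize(im,None,fx=k,fy=k,interpolation=cv2.INTER_CUBIC))
E
python3 - <<'E'
from h import *
for n in('scene','side','wrist'):
    s=load(n+'0');f=n=='wrist';P=cloud(s,f);im=s['img'].astype(int)
    g=(im[...,1]>im[...,0]*1.5)&(im[...,1]>im[...,2]*1.5)&(im[...,1]>60)&(s['range_z']>0)
    m=g&(P[...,2]>.06)&(P[...,2]<.12)&(P[...,0]<.9)&(P[...,0]>.3)
    for nm,mm in(('far',m&(P[...,0]>.62)),('near',m&(P[...,0]<.62))):
        Q=P[mm]
        if len(Q)>5:print(n,nm,len(Q),Q.mean(0).round(4),np.percentile(Q,2,0).round(4),np.percentile(Q,98,0).round(4))
    # bar top
crop('scene0',200,140,460,340,3,'sc1');crop('side0',230,130,400,310,4,'sd1');crop('wrist0',220,0,460,230,3,'wr1')
E
```

```text
scene near 337 [0.5397 0.136  0.1   ] [0.4638 0.0454 0.0943] [0.6171 0.2242 0.1032]
side near 256 [0.5112 0.1569 0.1002] [0.46   0.0467 0.098 ] [0.6127 0.2141 0.1022]
wrist near 1592 [0.5875 0.075  0.0994] [0.464  0.042  0.0974] [0.6155 0.1866 0.1012]
```

```bash
python3 - <<'E'
from h import *
# far-clamp bar top plane: z~.076
for n in('scene','side','wrist'):
    s=load(n+'0');P=cloud(s,n=='wrist');im=s['img'].astype(int)
    sat=im.max(-1)-im.min(-1)
    m=(abs(P[...,2]-.076)<.006)&(sat<25)&(P[...,1]>.05)&(P[...,1]<.45)&(P[...,0]>.45)&(P[...,0]<.8)
    Q=P[m];
    for lo,hi in((.45,.6),(.6,.72)):
        q=Q[(Q[:,0]>lo)&(Q[:,0]<hi)]
        if len(q)>30:
            for y in np.arange(.05,.45,.03):
                w=q[abs(q[:,1]-y)<.015]
                if len(w)>8: print(n,lo,round(y,2),len(w),np.percentile(w[:,0],[5,50,95]).round(4))
E
```

```text
scene 0.45 0.05 54 [0.4617 0.4737 0.4817]
scene 0.45 0.08 109 [0.4623 0.4742 0.4819]
scene 0.45 0.11 169 [0.464  0.4805 0.5984]
scene 0.45 0.14 147 [0.4653 0.4808 0.5986]
scene 0.45 0.17 77 [0.4831 0.5935 0.5994]
scene 0.45 0.2 94 [0.493  0.4964 0.5988]
scene 0.45 0.23 73 [0.4888 0.4959 0.5985]
scene 0.45 0.26 76 [0.4622 0.4866 0.5974]
scene 0.6 0.05 26 [0.6205 0.622  0.624 ]
scene 0.6 0.08 50 [0.61   0.6228 0.6238]
scene 0.6 0.11 105 [0.6013 0.6104 0.6226]
scene 0.6 0.14 101 [0.6013 0.609  0.6134]
scene 0.6 0.17 106 [0.6011 0.6092 0.614 ]
scene 0.6 0.2 120 [0.6008 0.6091 0.6148]
scene 0.6 0.23 80 [0.6016 0.6129 0.6235]
scene 0.6 0.26 48 [0.6024 0.6149 0.6231]
side 0.45 0.05 67 [0.4632 0.4733 0.5811]
side 0.45 0.08 143 [0.4634 0.4742 0.5815]
side 0.45 0.11 194 [0.4646 0.4785 0.5983]
side 0.45 0.14 54 [0.4704 0.5953 0.5997]
side 0.45 0.17 56 [0.4533 0.5959 0.5996]
side 0.45 0.2 70 [0.4536 0.5961 0.5994]
side 0.45 0.23 48 [0.4541 0.4591 0.5991]
side 0.45 0.26 113 [0.4599 0.4813 0.5979]
side 0.6 0.11 92 [0.601  0.6083 0.6218]
side 0.6 0.14 78 [0.6009 0.6069 0.613 ]
side 0.6 0.17 93 [0.6006 0.607  0.613 ]
side 0.6 0.2 98 [0.601  0.6076 0.614 ]
side 0.6 0.23 40 [0.601  0.6074 0.6138]
side 0.6 0.26 40 [0.6015 0.6114 0.6216]
wrist 0.45 0.05 261 [0.4617 0.4713 0.4799]
wrist 0.45 0.08 585 [0.4621 0.4731 0.5889]
wrist 0.45 0.11 731 [0.463  0.4765 0.5982]
wrist 0.45 0.14 782 [0.4638 0.4788 0.599 ]
wrist 0.45 0.17 460 [0.4658 0.4944 0.5991]
wrist 0.45 0.2 36 [0.4833 0.4944 0.4952]
wrist 0.6 0.05 23 [0.616 0.617 0.617]
wrist 0.6 0.08 83 [0.6013 0.6124 0.617 ]
wrist 0.6 0.11 260 [0.6001 0.6057 0.6111]
wrist 0.6 0.14 383 [0.6009 0.6057 0.6113]
wrist 0.6 0.17 298 [0.6008 0.6065 0.6121]
```

View pics/sc1.png

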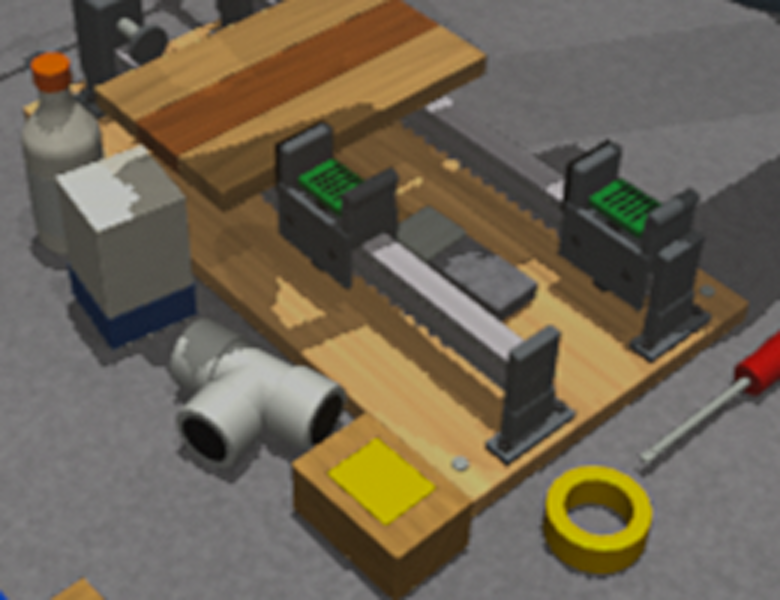

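View pics/wr1.png

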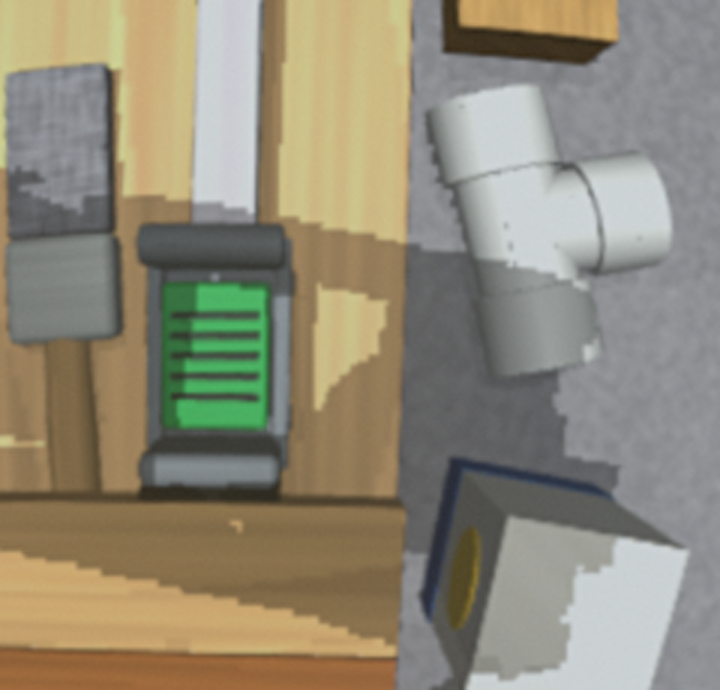

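Both views confirm the far clamp: its jaw is against the board and the bar runs clear back to the end stop. I'll refine the button positions and bar direction next.

```bash
python3 - <<'E'
from h import *
for n in('scene','side','wrist'):
    s=load(n+'0');f=n=='wrist';P=cloud(s,f);im=s['img'].astype(int)
    g=(im[...,1]>im[...,0]*1.5)&(im[...,1]>im[...,2]*1.5)&(im[...,1]>50)&(s['range_z']>0)
    m=g&(P[...,2]>.08)&(P[...,2]<.12)&(P[...,0]<.9)&(P[...,0]>.3)
    for nm,mm in(('far',m&(P[...,0]>.55)),('near',m&(P[...,0]<.55))):
        Q=P[mm]
        if len(Q)>5:
            r=cv2.minAreaRect((Q[:,:2]*1000).astype(np.float32));print(n,nm,len(Q),np.median(Q[:,2]).round(4),r)
            print(np.percentile(Q,1,0).round(4),np.percentile(Q,99,0).round(4))
    # edges of far bar: z .07-.08, y .13-.25
    m=(abs(P[...,2]-.076)<.004)&(P[...,0]>.58)&(P[...,0]<.62)&(P[...,1]>.12)&(P[...,1]<.24)
    Q=P[m]; ys=np.arange(.12,.24,.01); e=[]
    for y in ys:
        w=Q[(Q[:,1]>=y)&(Q[:,1]<y+.01)]
        if len(w)>5: e.append((y+.005,w[:,0].min(),w[:,0].max(),np.median(w[:,2])))
    e=np.array(e); print(n,'bar fit lo',np.polyfit(e[:,0]-.12,e[:,1],1),'hi',np.polyfit(e[:,0]-.12,e[:,2],1),'z',e[:,3].mean())
    # tall grey tops: rest & plate & end stop  z>0.108
    for z0,z1 in((.112,.13),):
        m=(P[...,2]>z0)&(P[...,2]<z1)&(P[...,0]>.57)&(P[...,0]<.64)&(P[...,1]>.0)&(P[...,1]<.3)
        Q=P[m]; h=np.histogram(Q[:,1],bins=np.arange(0,.3,.005)); print([(round(b,3),c) for b,c in zip(h[1],h[0]) if c>3])
        print(np.percentile(Q[:,0],[1,99]) if len(Q) else '')
    m=(P[...,2]>.06)&(P[...,0]>.57)&(P[...,0]<.64)&(P[...,1]>.2)&(P[...,1]<.3);Q=P[m]
    if len(Q):print('end', Q[:,1].max(), Q[:,2].max())
    # board top .094, edge
    m=(abs(P[...,2]-.094)<.003)&(P[...,1]<.045)&(P[...,0]>.4)&(P[...,0]<.75);Q=P[m]
    if len(Q)>50: print('board',cv2.minAreaRect((Q[:,:2]*1000).astype(np.float32)))
E
```

```text
scene far 185 0.1 ((602.5909423828125, 65.79151153564453), (55.776268005371094, 31.342914581298828), 89.07904052734375)
[0.5869 0.0386 0.093 ] [0.6183 0.0851 0.1032]
scene near 203 0.1001 ((477.08404541015625, 204.35400390625), (54.328006744384766, 33.217899322509766), 88.63919830322266)
[0.4613 0.1783 0.0934] [0.4935 0.2256 0.1039]
scene bar fit lo [0.01837925 0.59268905] hi [0.03636434 0.61271873] z 0.07607640337285443
[(np.float64(0.025), np.int64(26)), (np.float64(0.03), np.int64(28)), (np.float64(0.035), np.int64(64)), (np.float64(0.04), np.int64(17)), (np.float64(0.09), np.int64(9)), (np.float64(0.095), np.int64(42)), (np.float64(0.1), np.int64(80))]
[0.58146125 0.62226524]
end 0.25110242584896514 0.09858563555143884
board ((558.5477294921875, -682.6871948242188), (1456.1358642578125, 330.9154357910156), 87.9644546508789)
side far 74 0.1007 ((600.8194580078125, 57.327186584472656), (26.990293502807617, 28.245729446411133), 87.67598724365234)
[0.5866 0.0445 0.0983] [0.6146 0.0707 0.1027]
side near 182 0.1 ((474.6128234863281, 198.61105346679688), (32.94622802734375, 29.510225296
[... 717 characters left out ...]
968] [0.6156 0.0841 0.1013]
wrist near 165 0.0996 ((475.08856201171875, 183.31439208984375), (9.268515586853027, 36.55601119995117), 75.41747283935547)
[0.458  0.1791 0.0954] [0.4888 0.189  0.1016]
wrist bar fit lo [0.03185131 0.59096878] hi [0.03236452 0.61077769] z 0.07551445952594463
[(np.float64(0.02), np.int64(124)), (np.float64(0.025), np.int64(268)), (np.float64(0.03), np.int64(282)), (np.float64(0.035), np.int64(134)), (np.float64(0.085), np.int64(84)), (np.float64(0.09), np.int64(316)), (np.float64(0.095), np.int64(270)), (np.float64(0.1), np.int64(32))]
[0.58058587 0.61947782]
board ((563.2144775390625, -64.37333679199219), (228.74148559570312, 320.580322265625), 75.72846221923828)
```

The button top is at (0.601, 0.0635, 0.100), so it is up. That height matches the given 100 mm. The bar direction is (0.022, 1), and the rest front is at y≈0.0895. I'll shut the fingers and hover above the rear half of the button.

```bash
python3 -m crank '[0,0,0,0,0, 0,-12,35,-20,-0.02, 0,-23,70,-50,-0.02, 0,-23,70,-75,-0.02, 0,-23,70,-75,-0.02, 0,-23,70,-75,-0.02]' 20
python3 - <<'E'
from h import *
for n in('scene','side','wrist'): snap(n,n+'1')
crop('scene1',200,60,400,260,3,'sc2');crop('side1',240,80,400,240,3,'sd2')
im=np.hstack([cv2.imread('pics/sc2.png')[:480],cv2.imread('pics/sd2.png')[:480]]);cv2.imwrite('pics/c2.png',cv2.resize(im,(800,int(480*800/im.shape[1]))))
E
```

```text
t: 0.9
tcp_pos: [0.6029, 0.0697, 0.1821]
tool_rot: [0.505, 0.494, -0.505, 0.495]
force: [-0.3, -0.2, -0.4]
finger_gap: 0.004
```

View pics/c2.png

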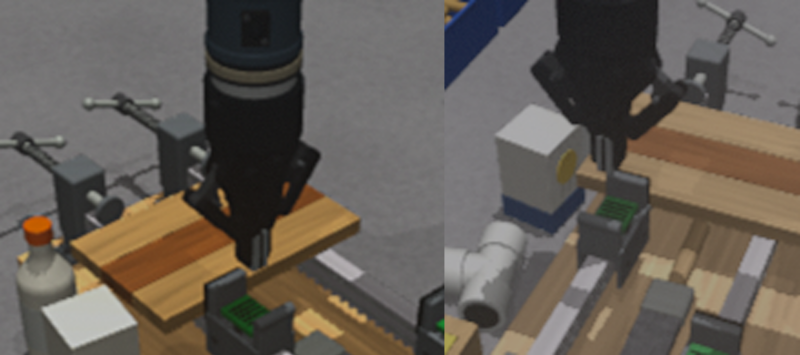

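View pics/wrist1.png

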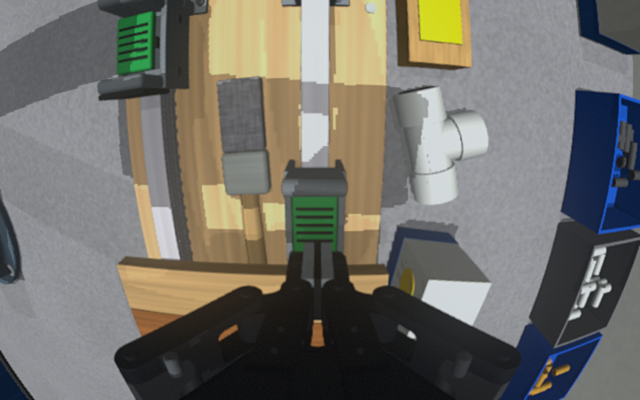

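The fingers are shut and stand over the button, aligned with it. I'll measure the tip from the depth clouds.

```bash
python3 - <<'E'
from h import *
print(manip.sense()['tcp_pos'])
for n in('scene','side','wrist'):
    P=cloud(load(n+'1'),n=='wrist')
    m=(P[...,2]>.128)&(P[...,2]<.175)&(abs(P[...,0]-.602)<.05)&(abs(P[...,1]-.07)<.04)
    Q=P[m]; print(n,len(Q),np.percentile(Q,1,0).round(4) if len(Q) else '',np.percentile(Q,99,0).round(4) if len(Q) else '')
    m=(P[...,2]>.125)&(P[...,2]<.25)&(abs(P[...,0]-.602)<.15)&(abs(P[...,1]-.07)<.1);Q=P[m]
    for z in np.arange(.13,.25,.015):
        w=Q[abs(Q[:,2]-z)<.0075]
        if len(w)>3: print('   ',z.round(3),w[:,:2].min(0).round(3),w[:,:2].max(0).round(3))
    m=(abs(P[...,2]-.11)<.004)&(P[...,0]>.65)&(P[...,1]<.12)&(P[...,1]>-.1);Q=P[m]
    if len(Q):print('box',np.percentile(Q,[2,98],0))
E
```

```text
[0.60302623 0.06950223 0.18262778]
scene 83 [0.5911 0.0634 0.1577] [0.6169 0.0837 0.1748]
    0.16 [0.591 0.066] [0.616 0.084]
    0.175 [0.589 0.062] [0.618 0.085]
    0.19 [0.588 0.065] [0.617 0.084]
    0.205 [0.567 0.061] [0.638 0.087]
    0.22 [0.553 0.053] [0.651 0.089]
    0.235 [0.546 0.058] [0.663 0.09 ]
box [[ 0.68336796 -0.0964207   0.10621231]
 [ 0.74434678  0.01611318  0.11195464]]
side 84 [0.5908 0.0638 0.1597] [0.6183 0.0824 0.1747]
    0.16 [0.592 0.074] [0.614 0.082]
    0.175 [0.59  0.061] [0.619 0.083]
    0.19 [0.59  0.063] [0.618 0.083]
    0.205 [0.57 0.06] [0.641 0.086]
    0.22 [0.558 0.059] [0.652 0.088]
    0.235 [0.546 0.06 ] [0.664 0.089]
box [[ 0.68445464 -0.04716244  0.10650846]
 [ 0.74640543  0.01538076  0.11026054]]
wrist 680 [0.5889 0.0745 0.1608] [0.6151 0.08   0.1749]
    0.16 [0.589 0.074] [0.615 0.08 ]
    0.175 [0.588 0.074] [0.616 0.08 ]
    0.19 [0.586 0.058] [0.617 0.081]
    0.205 [0.564 0.056] [0.639 0.083]
    0.22 [0.552 0.058] [0.651 0.087]
    0.235 [0.54  0.057] [0.663 0.087]
box [[ 0.68391436 -0.03681067  0.10634622]
 [ 0.74368818  0.01462662  0.10877882]]
```

The tip is at z≈0.158 and spans y 0.060–0.082, so it sits centrally between plate and rest with 7 mm to the rest. Descending onto the button.

```bash
python3 -m crank '[0,-1,0,-25,0, 0,-1,0,-45,0, 0,-1,0,-54,0, 0,-1,0,-59,0, 0,-1,0,-62,0, 0,-1,0,-62,0]' 20; python3 -c "
from h import *
s=manip.sense();print(s['tcp_pos'],s['force'])"
```

```text
t: 1.8
tcp_pos: [0.6012, 0.0698, 0.1202]
tool_rot: [0.505, 0.495, -0.505, 0.495]
force: [-2.3, -2.0, 5.1]
finger_gap: 0.002
[0.6011642  0.06981369 0.12023714] [-2.27423967 -1.96228886  5.1414615 ]
```

```bash
python3 -m crank '[0,0,0,-2,0, 0,0,0,-4,0, 0,0,0,-4,0, 0,0,0,-4,0]' 20; python3 -c "
from h import *
s=manip.sense();print(s['tcp_pos'],s['force'])"
```

```text
t: 2.3
tcp_pos: [0.6012, 0.0699, 0.1167]
tool_rot: [0.505, 0.495, -0.505, 0.495]
force: [-3.3, -1.0, 6.3]
finger_gap: -0.001
[0.60115355 0.06985293 0.11667959] [-3.34232351 -1.02987557  6.26424219]
```

```bash
for i in 1 2; do python3 -m crank '[0,0,0,-1,0, 0,0,0,-1,0]' 20|egrep 'tcp|force'; done
```

```text
tcp_pos: [0.6012, 0.0699, 0.116]
force: [-2.5, -1.8, 7.9]
tcp_pos: [0.6012, 0.07, 0.1159]
force: [-4.8, -1.3, 13.5]
```

The button bottoms out at tip z 0.091, as expected, and the force has risen to 13.5 N. Now I'll push back along the bar.

```bash
python3 -m crank '[0,0,4,0,0, 0,0,8,0,0, 0,0,11,0,0, 0,0,14,0,0, 0,0,18,0,0, 0,0,22,0,0, 0,1,26,0,0, 0,1,30,0,0, 0,1,30,0,0]' 20
python3 - <<'E'
from h import *
snap('scene','scene2');snap('side','side2')
crop('scene2',220,100,400,300,3,'a');crop('side2',240,100,400,300,3,'b')
cv2.imwrite('pics/c3.png',cv2.resize(np.hstack([cv2.imread('pics/a.png'),cv2.imread('pics/b.png')]),(800,470)))
E
```

```text
t: 3.92
tcp_pos: [0.602, 0.1002, 0.1159]
tool_rot: [0.505, 0.495, -0.505, 0.495]
force: [-4.7, -0.5, 12.9]
finger_gap: -0.002
```

View pics/c3.png

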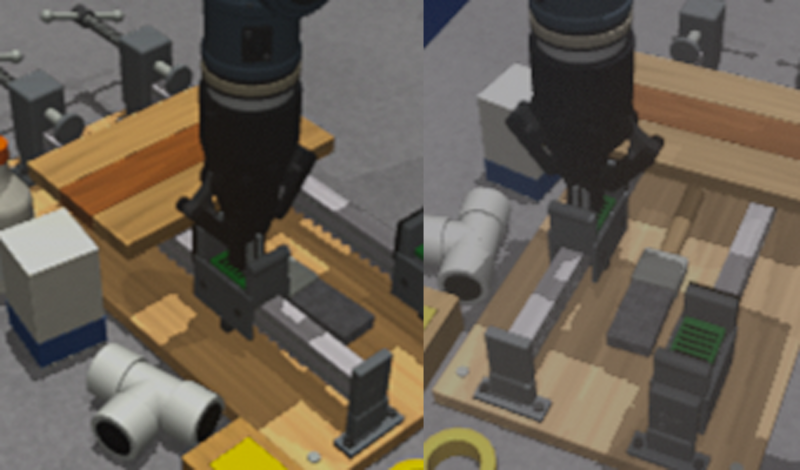

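The jaw has moved clear of the board and the fingertip is still on the pressed button. Continuing.

```bash
python3 -m crank '[0,0,5,0,0, 0,0,10,0,0, 0,0,15,0,0, 0,0,20,0,0, 0,1,25,0,0, 0,1,30,0,0, 0,1,35,0,0, 0,1,40,0,0, 0,1,45,0,0, 0,1,50,0,0]' 20|egrep 'tcp|force'; python3 -m crank '[0,0,5,0,0, 0,0,10,0,0, 0,0,15,0,0, 0,0,20,0,0, 0,1,25,0,0, 0,1,30,0,0, 0,1,35,0,0, 0,1,40,0,0, 0,1,45,0,0, 0,1,48,0,0]' 20|egrep 'tcp|force'
python3 - <<'E'
from h import *
snap('scene','scene3');snap('side','side3')
crop('scene3',220,140,400,340,3,'a');crop('side3',240,140,400,340,3,'b')
cv2.imwrite('pics/c4.png',cv2.resize(np.hstack([cv2.imread('pics/a.png'),cv2.imread('pics/b.png')]),(800,470)))
E
```

```text
tcp_pos: [0.603, 0.1498, 0.1159]
force: [-4.0, -2.1, 13.5]
tcp_pos: [0.6042, 0.1981, 0.1159]
force: [-4.7, -1.1, 11.4]
```

View pics/c4.png

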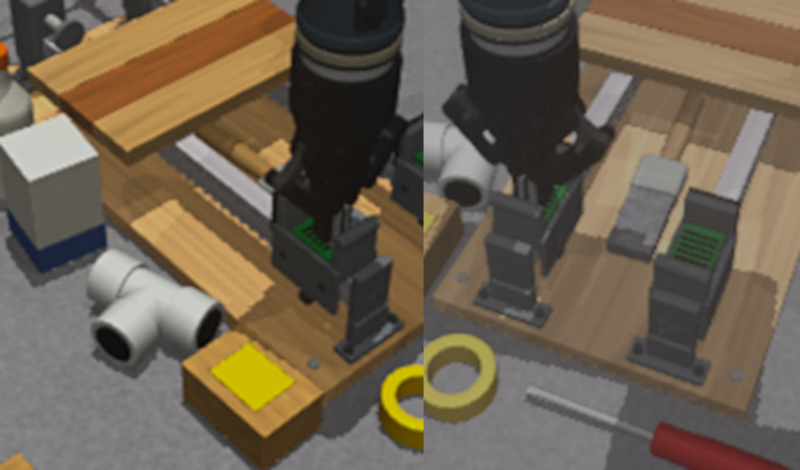

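The jaw is about 15–20 mm short of its stop. The last stretch goes in small steps, watching the y force.

```bash
python3 -m crank '[0,0,3,0,0, 0,0,6,0,0, 0,0,9,0,0, 0,0,12,0,0, 0,0,12,0,0]' 20|egrep 'tcp|force'; for i in 1 2; do python3 -m crank '[0,0,1.5,0,0, 0,0,1.5,0,0]' 20|egrep 'tcp|force';done
```

```text
tcp_pos: [0.6045, 0.2084, 0.1158]
force: [-3.3, -6.0, 11.9]
tcp_pos: [0.6046, 0.2092, 0.1158]
force: [-3.0, -8.6, 12.5]
tcp_pos: [0.605, 0.2107, 0.1158]
force: [-2.5, -8.0, 11.0]
```

```bash
python3 -m crank '[0,0,1.5,0,0, 0,0,1.5,0,0]' 20|egrep 'tcp|force'
python3 - <<'E'
from h import *
snap('scene','scene4');snap('side','side4')
crop('scene4',300,200,400,300,5,'a');crop('side4',240,180,340,280,5,'b')
cv2.imwrite('pics/c5.png',cv2.resize(np.hstack([cv2.imread('pics/a.png'),cv2.imread('pics/b.png')]),(800,400)))
for n in('scene4','side4'):
    P=cloud(load(n)); 
    for x0 in(.48,.61):
        m=(P[...,2]>.113)&(P[...,2]<.122)&(abs(P[...,0]-x0)<.021)&(P[...,1]>.13)&(P[...,1]<.3);Q=P[m]
        h=np.histogram(Q[:,1],bins=np.arange(.13,.3,.004)); print(n,x0,[(round(float(b),3),int(c)) for b,c in zip(h[1],h[0]) if c>2])
E
```

```text
tcp_pos: [0.6053, 0.2123, 0.1158]
force: [-2.0, -8.1, 11.4]
scene4 0.48 [(0.166, 12), (0.17, 12), (0.174, 22), (0.178, 13), (0.23, 17), (0.234, 15), (0.238, 46), (0.242, 12)]
scene4 0.61 [(0.162, 3), (0.166, 7), (0.17, 7), (0.174, 9), (0.21, 3), (0.214, 5), (0.218, 19), (0.222, 19), (0.23, 20), (0.234, 23), (0.238, 57), (0.242, 4)]
side4 0.48 [(0.162, 22), (0.166, 26), (0.17, 37), (0.174, 78), (0.178, 5), (0.23, 23), (0.234, 42), (0.238, 83)]
side4 0.61 [(0.162, 3), (0.166, 5), (0.17, 9), (0.174, 13), (0.21, 5), (0.214, 7), (0.218, 21), (0.222, 23), (0.226, 3), (0.23, 17), (0.234, 36), (0.238, 55)]
```

View pics/c5.png

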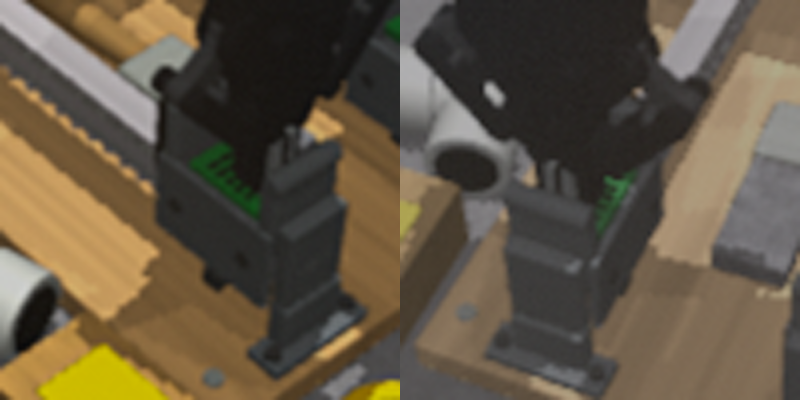

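The jaw looks to be against its stop, with its rest rear at y≈0.241, level with the open one. The finger had been dragging the pad by friction and has now begun to slide on it. I'll go on to touch the rest, to be sure.

```bash
for i in 1 2 3 4; do python3 -m crank '[0,0,1.2,0,0, 0,0,1.2,0,0]' 20|egrep 'tcp|force';done
```

```text
tcp_pos: [0.6055, 0.2135, 0.1158]
force: [-1.5, -6.6, 10.0]
tcp_pos: [0.6057, 0.2147, 0.1158]
force: [-1.2, -7.9, 9.8]
tcp_pos: [0.6058, 0.216, 0.1158]
force: [-0.9, -7.5, 9.2]
tcp_pos: [0.6059, 0.2168, 0.1158]
force: [-1.3, -7.8, 9.8]
```

```bash
for i in 1 2; do python3 -m crank '[0,0,1.2,0,0, 0,0,1.2,0,0]' 20|egrep 'tcp|force';done
```

```text
tcp_pos: [0.6059, 0.2168, 0.1159]
force: [-1.3, -12.3, 10.3]
tcp_pos: [0.6059, 0.2169, 0.1159]
force: [-1.0, -15.6, 11.0]
```

The finger meets the rest firmly at TCP y=0.2169, where I predicted about 0.2165, so the jaw is at the stop. Lifting straight up with no forward drag, because forward motion is free.

```bash
python3 -m crank '[0,0,0,-0,0, 0,0,0,8,0, 0,0,0,16,0, 0,0,0,35,0, 0,0,0,80,0, 0,0,-20,120,0, 0,0,-100,140,0, 0,0,-150,140,0, 0,0,-150,140,0,0,0,-150,140,0]' 20
python3 - <<'E'
from h import *
for n in('scene','side','wrist'):
    s=snap(n,n+'5');f=n=='wrist';P=cloud(s,f);im=s['img'].astype(int)
    g=(im[...,1]>im[...,0]*1.5)&(im[...,1]>im[...,2]*1.5)&(im[...,1]>50)&(s['range_z']>0)&(P[...,2]>.08)&(P[...,2]<.12)&(P[...,0]<.9)&(P[...,0]>.3)
    for nm,mm in(('far',g&(P[...,0]>.55)),('near',g&(P[...,0]<.55))):
        Q=P[mm]
        if len(Q)>5: print(n,nm,len(Q),np.median(Q,0).round(4),np.percentile(Q,1,0).round(4),np.percentile(Q,99,0).round(4))
    for x0 in(.48,.61):
        m=(P[...,2]>.113)&(P[...,2]<.124)&(abs(P[...,0]-x0)<.021)&(P[...,1]>.13)&(P[...,1]<.3);Q=P[m]
        if len(Q): print(n,x0,'rear',np.percentile(Q[:,1],[1,99]))
print(manip.sense()['tcp_pos'],manip.sense()['force'])
E
```

```text
t: 10.85
tcp_pos: [0.6042, 0.0715, 0.2536]
tool_rot: [0.506, 0.495, -0.505, 0.495]
force: [-0.0, 0.1, -0.2]
finger_gap: -0.002
scene far 278 [0.6086 0.2002 0.1002] [0.5891 0.1774 0.094 ] [0.621  0.2236 0.1026]
scene near 230 [0.4795 0.2035 0.1001] [0.4607 0.1787 0.0941] [0.4917 0.2258 0.1032]
scene 0.48 rear [0.16520761 0.24293484]
scene 0.61 rear [0.16356324 0.24153207]
side far 182 [0.6015 0.1984 0.1002] [0.5894 0.1818 0.095 ] [0.6181 0.2153 0.1026]
side near 207 [0.4732 0.1989 0.1001] [0.4596 0.1821 0.0952] [0.4886 0.2142 0.1024]
side 0.48 rear [0.1634598  0.24176858]
side 0.61 rear [0.16232389 0.240496  ]
wrist far 1508 [0.6033 0.2002 0.0995] [0.5876 0.1788 0.0844] [0.6187 0.2262 0.1013]
wrist near 1239 [0.475  0.2008 0.0995] [0.4582 0.1799 0.0837] [0.4893 0.2271 0.1014]
wrist 0.48 rear [0.16164852 0.23786212]
wrist 0.61 rear [0.16040587 0.23529801]
[0.60383578 0.07329324 0.25305078] [-0.56217882  0.42861978  0.75196156]
```

View pics/scene5.png

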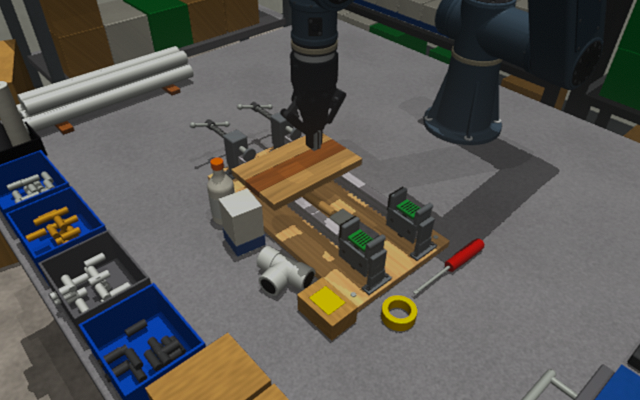

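View pics/side5.png

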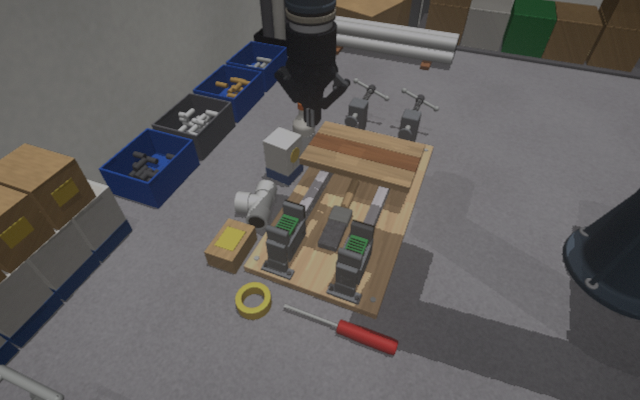

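Both jaws stand at their stops, at scene (362,240) and (410,210). The button is up at z≈0.100, the board and the other things are where they were, and the arm is clear.

```bash
python3 -c "
from station import workorder
print(workorder.sign_off())"
```

```text
the job is handed in; nothing more can be done
None
```

I opened the second (far) clamp and handed the job in at about 11 s. With the fingers shut, I pressed its green button to the bottom and pushed the jaw back along the bar. I stopped when it stood firm at the end stop, then lifted straight off.

- **Forces:** the wrist read at most about 16 N along the bar and 13.5 N vertically at the checks after each move, well under the 60 N limit.
- **Jaw:** in the last pictures its rear stands at y≈0.241 m, within about 3 mm of the open clamp's jaw. The measured 137 mm shift of the button fits travel to the stop.
- **Button:** its top is back at 100 mm, so it has sprung up.
- **Everything else:** the open jaw reads the same position as before. The board and the other things look unmoved by eye, though I did not measure them. The tool is clear of everything, with about 0 N on the wrist.

No check failed. During the push the finger dragged the pad by friction and only met the push rest at the very end, after the jaw had reached its stop. The button stayed at full depth throughout.

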